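Lock the vacuum's jig clamp with the hex key

TASK

Take the hex key with the long crossbar out of the tool rack and put it fully home in the hex socket of the swing clamp on the jig that carries the upturned robot vacuum. With it, turn the clamp about a quarter turn clockwise (seen from above), so that its tongue swings round and points over the vacuum, then let go and leave the key standing in the socket. Turn the clamp with the key, not by pushing on it with the gripper.

Things in the scene. Friction and masses are not known exactly. Their poses are not given: they have to be found in the camera images.
- key: T-shaped hex key, upright in a 40 mm deep well of the grey rack, beside a short T and a round-handled tool. White crossbar 100 long, 20 thick, 30 mm high, flat sides; 16 mm shank; steel hex bit 26 mm across flats, 40 long, last 12 mm tapered. About 0.28 kg. Origin: centre of bit's underside; z up the shank, x along crossbar (its middle at z = 95 mm, top at 110). Hex corners lie along x and -x.
- socket (a point): Centre of the socket's mouth, atop a 64 mm wide steel hub, 130 mm above the table. A funnel 22 mm deep, 50 mm wide at the top, leads to a hex recess 28 mm across flats, 24 mm deep; its floor, where the key's tip rests, is 46 mm below the mouth. z up, x along the clamp's tongue. The key fits with its crossbar parallel to the tongue or 60 or 120 degrees from that, with 9 degrees of play each way.
- clamp (a joint): Angle of the swing clamp (hub, socket and tongue in one) about the upright socket axis, rad. 0 to 0.25 at the start, tongue pointing sideways past the vacuum; grows clockwise seen from above; at 1.57 the tongue points over the vacuum at its middle; hard stop at 1.75. Light friction (0.07 N m); it stays where left.
- tongue_tip (a point): Top centre of the free end of the clamp's steel tongue, a bar 24 mm wide, 10 mm thick, reaching out 88 mm from the socket axis; its top is 9.5 mm below the mouth. The upturned black robot vacuum (340 mm across) is fixed in the jig, its middle 215 mm from the socket axis, its underside 21 mm below the mouth.
Not all that is in view belongs to the job. Leave any black or red look-alike of the key alone.

How it is judged (in metres and radians):
On the way, in this order (a step that is already met when the one before it is completed fails the run):
1. the key is fully home in the socket, the clamp not yet turned round (horizontal distance between key and socket below 0.01 m and z of key in the frame of socket below -0.038 m and value of joint clamp below 0.9 rad), for 0.1 s.
2. the clamp is turned with the key in the socket (horizontal distance between key and socket below 0.012 m and z of key in the frame of socket below -0.036 m and value of joint clamp above 1.22 rad), for 0.1 s.
At the end, for the whole second after the job is handed in: The clamp stands at more than 1.22 rad (70 degrees; the tongue points over the vacuum), the key is left standing in the socket at rest: its tip within 12 mm of the socket axis, more than 36 mm below the mouth and tilted less than 0.25 rad (all of step 2 and angle between key's own z axis and vertical below 0.25 rad and linear speed of key below 0.03 m/s); the robot touches nothing.
It fails at once if the clamp is pushed by the gripper's fingers instead of being turned with the key (contact force between the fingers and clamp above 3 N).
It also fails if it takes over 45 s, if anything falls off the work surface, if the arm or the gripper's body presses on something with over 40 N, if the wrist force passes 120 N, or if a joint passes its speed limit or range.

ROBOT

A 6-joint arm with a two-finger parallel gripper is mounted at the origin on the work surface. World frame = base frame: x ahead of the robot, y to its left, z up, the work surface at z = 0. Lengths are in m, angles in degrees, forces in N, time in s.
With the tool pointing down it reaches from about 0.35 to 0.875 m from the base axis. Payload 4.2 kg.
Tool frame: the origin (TCP) lies where the fingers leave the gripper's body, on its centre line; the fingertips stand 70 mm ahead of it and the grasp point (between the pads) lies 51 mm ahead of it; z points along the fingers, y is the direction in which the jaws open and shut (so a half turn about z gives the same grasp; the last joint's range is limited). The gripper opens to 87 mm and grips with 3 to 60 N. Pads are 19 mm wide; open, the fingers measure 117 mm over their backs; the gripper's body (75 mm by 190 mm) begins 51 mm behind the grasp point.
Start: joints at [-55.485, 22.042, 0.453, 0, -68.411, -14.817], TCP at [0.211, -0.588, 0.292] pointing down, gripper open.
Joint ranges: [-179.83, 179.83], [-69.29, 118.12], [-61.27, 80.66], [-181.25, 117.63], [-171.15, -9.14], [-177.46, 177.46]. Speed limits (degrees/s): [159.86, 159.86, 180, 180, 180, 180].

INTERFACE

Orientations are given as a 3x3 rotation matrix whose columns are the frame's x, y, z axes.
In Python, from station import sense, capture, camera_model, finish_job gives the robot as it stands.
- The arm moves only by the shell command python3 -m inch 'ROWS'. ROWS is JSON, a list of rows, each an object with "hand": the closure, from 0 (fully open) to 1 (shut); "slide": the shift along the world's x, y, z in cm, a list of three; "yaw": the turn about the world's z in rad. A call has 1 to 10 rows; each row is the pose to reach, as a shift and turn from the pose commanded when the call began; what a row does not reach only later rows make up. A row lasts 1/8 s, in which the tool goes at most 62.5 mm and 10.7 degrees, less where a joint would pass 70% of its speed; a pose out of reach is approached as far as the arm can. A call with a gripper value outside its range is refused whole. The fingers move at their own pace and stop on an object; the grip force is fixed at half the most. Time passes only in rows, so rows that repeat a pose let the fingers close. It gives the time, the measured TCP pose, the force and the opening at its end, in the units of the state.
- sense(): the state, without advancing time (a new reading comes with each control period).
- capture(name): name is "scene" or "top" or "wrist"; returns the picture (384x512x3 uint8, blue, green, red); there is no depth.
- camera_model(name): a dict with "mtx" (3x3 intrinsics, pixels), "xyz" and "orientation" of the camera in the world; the wrist camera has in their place "tool_from_camera" (4x4, takes a point from camera to tool coordinates, whose origin is the TCP and whose axes are the flange's). Camera axes: x right, y up, looking along -z (the intrinsics and any distortion apply to the point x, -y, -z); pixel columns grow to the right and rows downward; lengths in m; the calibration is good to about 2 mm. A picture is of the moment at which its call begins: read the wrist's pose just before it. camera_model takes no time and is no camera call.
- finish_job(): hands the job in, once; it reports no verdict.
The state is a dict: "time_s": time; "joints": joint angles; "joint_velocities": joint speeds; "effort": joint torques, N m; "tcp_pos": TCP position; "ee_rot": TCP orientation; "wrist_force": force on the tool from outside, world axes, zero at the start; "moment": the same for the moment, N m; "gripper_width": opening from 0.0 (shut) to 1.0 (fully open).
Only numpy, scipy, OpenCV 4.12 (cv2) and the standard library are available. Lean on these libraries where they do the work, as an engineer would, in place of code of your own. Each camera call takes 0.05 s, during which the arm holds its last target. There are 200 camera calls.

## Working session

There is one attempt and no reset: what is moved stays moved. The work goes in short steps, Python scripts to look and compute and a shell command to move; the robot and the scene stay as the last step left them, time stands still between calls to the robot, and variables do not carry over. Pictures are saved under pics/ and viewed, about 8 in all and at most 12, crops included, and the job is handed in when it is done.

```bash
mkdir -p pics; ls
cat > h.py <<'E'
import numpy as np, cv2
from station import sense, capture, camera_model
def model(n,s=None):
    m=camera_model(n)
    K=np.array(m['mtx'])
    if 'xyz' in m: return K,np.array(m['xyz']),np.array(m['orientation']),m
    s=s or sense(); T=np.array(m['tool_from_camera']); R=np.array(s['ee_rot'])
    return K,R@T[:3,3]+np.array(s['tcp_pos']),R@T[:3,:3],m
def ray(n,uv,s=None):
    K,c,R,_=model(n,s); d=np.linalg.inv(K)@np.array([uv[0],uv[1],1.]); return c,R@(d*[1,-1,-1])
def onz(n,uv,z,s=None):
    c,d=ray(n,uv,s); return c+d*(z-c[2])/d[2]
def proj(n,p,s=None):
    K,c,R,_=model(n,s); q=(R.T@(np.array(p)-c))*[1,-1,-1]; q=K@q; return q[:2]/q[2]
E
python3 - <<'E'
from h import *
s=sense();print(s)
ims=[]
for n in ['scene','top','wrist']:
    m=camera_model(n);print(n,m)
    im=capture(n);cv2.imwrite(f'pics/{n}0.png',im);ims.append(im)
E
python3 -c "
import cv2,numpy as np
a=[cv2.imread(f'pics/{n}0.png') for n in ['scene','top']]
cv2.imwrite('pics/a.png',cv2.resize(a[0],(800,600)));cv2.imwrite('pics/b.png',cv2.resize(a[1],(800,600)))"
```

```text
pics
{'time_s': 0.0, 'joints': array([-5.54856166e+01,  2.20907811e+01,  3.80062067e-01, -2.86363657e-02,
       -6.84104312e+01, -1.48146406e+01]), 'joint_velocities': array([ 0.05990079,  0.02938974, -0.03890481, -0.03335793,  0.06030655,
        0.03529471]), 'effort': array([-3.62061955e-04, -3.90667319e+01,  1.87401456e+01,  4.21989262e+00,
        1.09139574e-02, -2.00606896e-04]), 'tcp_pos': array([ 0.21053543, -0.5879987 ,  0.29116207]), 'ee_rot': array([[-9.41534163e-01, -3.36916542e-01, -8.15127608e-04],
       [-3.36917515e-01,  9.41532031e-01,  2.00557802e-03],
       [ 9.17563424e-05,  2.16295099e-03, -9.99997657e-01]]), 'wrist_force': array([-0.03364304, -0.44018426, -0.76587988]), 'moment': array([0.06408473, 0.03960025, 0.02214914]), 'gripper_width': 0.9989468715293719}
scene {'mtx': array([[426.36054136,   0.        , 257.21364575],
       [  0.        , 426.36054136, 199.20965571],
       [  0.        ,   0.        ,   1.        ]]), 'xyz': array([1.26233031, 0.38715747, 1.19182366]), 'orientation': array([[-5.45662480e-01, -6.42067250e-01,  5.38518435e-01],
       
[... 328 characters left out ...]
49145]), 'orientation': array([[ 0.01818497,  0.99139558, -0.12963069],
       [-0.99975629,  0.01965319,  0.01005585],
       [ 0.01251698,  0.12941623,  0.99151135]])}
wrist {'mtx': array([[269.96601502,   0.        , 256.78964504],
       [  0.        , 269.96601502, 190.70648413],
       [  0.        ,   0.        ,   1.        ]]), 'tool_from_camera': array([[ 3.03816149e-04,  9.60235505e-01,  2.79191122e-01,
         7.59970000e-02],
       [ 9.99999836e-01, -1.55956600e-04, -5.51812084e-04,
        -1.39059554e-03],
       [-4.86327857e-04,  2.79191244e-01, -9.60235395e-01,
        -9.27824532e-02],
       [ 0.00000000e+00,  0.00000000e+00,  0.00000000e+00,
         1.00000000e+00]])}
```

View pics/a.png

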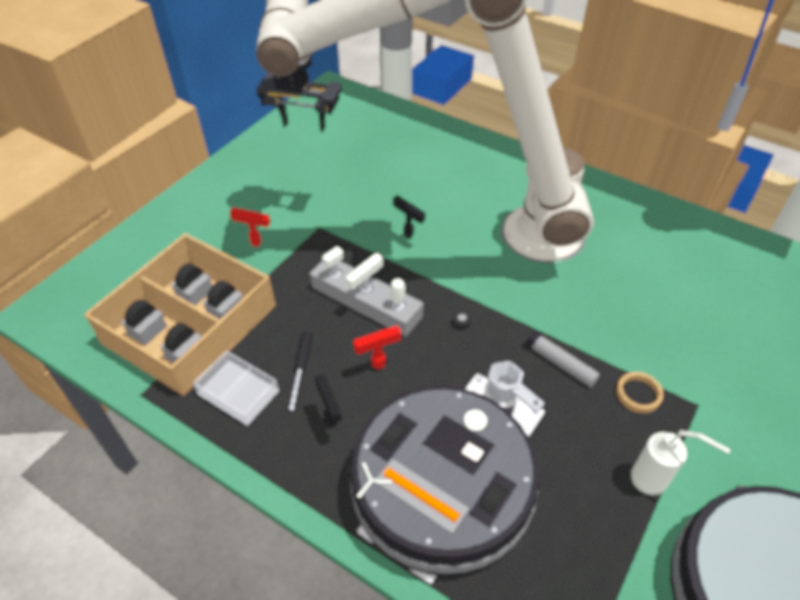

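View pics/b.png

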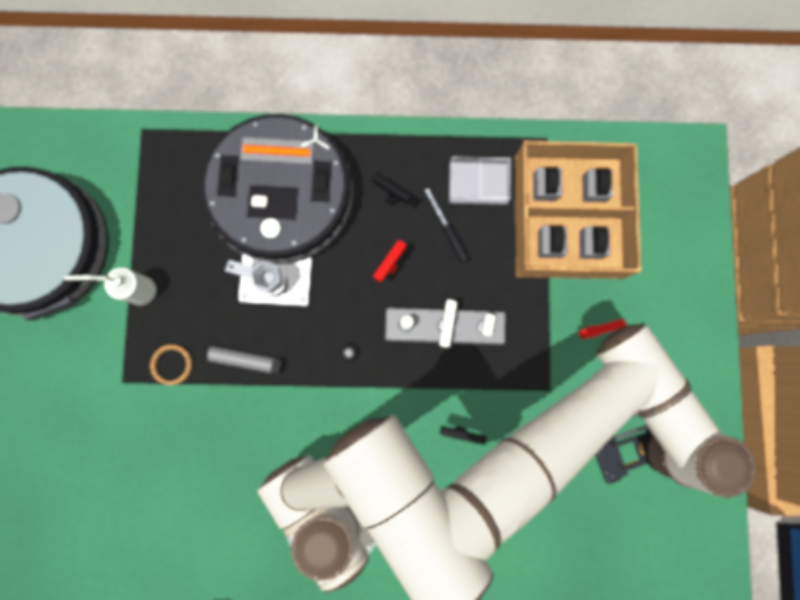

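The top view (800x600) shows three white-topped tools in the grey rack: a round handle at (406,322), a long crossbar at (448,323) and a short T at (488,324). The long one fits the description; the red and black Ts are decoys. The clamp hub is at (268,277), with its tongue pointing left to (232,267). Next I'll look at enlarged crops.

Run:
```python
import cv2,numpy as np
t=cv2.imread('pics/top0.png');s=cv2.imread('pics/scene0.png')
def c(im,x,y,w=80,h=60):
    o=cv2.resize(im[y:y+h,x:x+w],(400,300),interpolation=cv2.INTER_CUBIC)
    for k in range(0,w,10): cv2.putText(o,str(x+k),(k*400//w,8),0,.3,(0,255,255));cv2.line(o,(k*400//w,8),(k*400//w,14),(0,255,255))
    for k in range(0,h,10): cv2.putText(o,str(y+k),(0,k*300//h+4),0,.3,(0,255,255))
    return o
cv2.imwrite('pics/c.png',np.vstack([np.hstack([c(t,245,180),c(t,135,150)]),np.hstack([c(s,190,150),c(s,285,220)])]))
```

```text
(no output)
```

View pics/c.png

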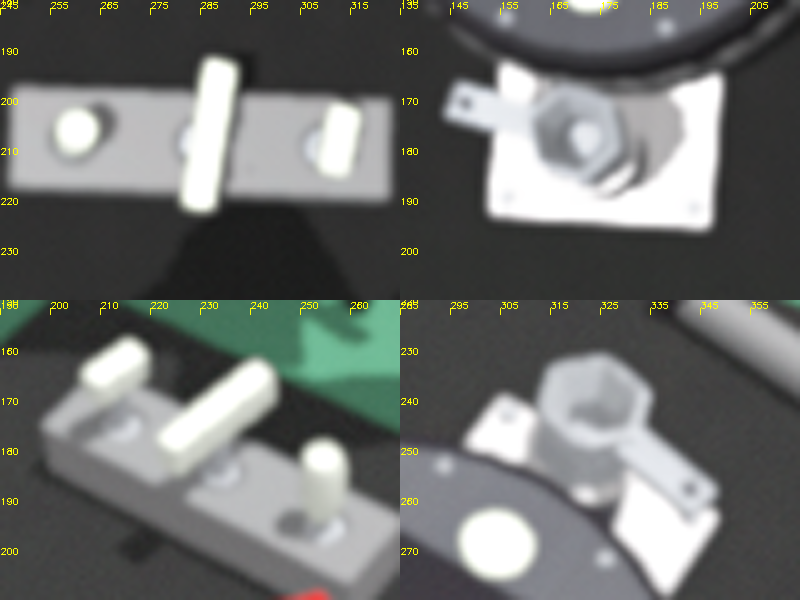

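The enlarged crops confirm it: the long white crossbar sits mid-rack at top px (287,206.6). The hub hex is at top (170.4,176.4) and scene (324,239.5), with the tongue going left in the top view.

```bash
cat >> h.py <<'E'
def tri(a,b):
    (c1,d1),(c2,d2)=a,b; d1=d1/np.linalg.norm(d1);d2=d2/np.linalg.norm(d2)
    t=np.linalg.lstsq(np.c_[d1,-d2],c2-c1,rcond=None)[0]; p,q=c1+t[0]*d1,c2+t[1]*d2
    return (p+q)/2,np.linalg.norm(p-q)
E
python3 - <<'E'
from h import *
def bar(f,x,y,w,h,near):
    im=cv2.imread(f);m=np.zeros(im.shape[:2],np.uint8);m[y:y+h,x:x+w]=((im[y:y+h,x:x+w].min(2)>195)*255)
    cs=cv2.findContours(m,0,1)[0];c=min(cs,key=lambda c:np.hypot(*(np.array(cv2.minAreaRect(c)[0])-near)))
    r=cv2.minAreaRect(c);print(f,r);return r
a=bar('pics/top0.png',270,180,35,50,(287,206)); b=bar('pics/scene0.png',212,155,40,40,(232,173))
p,g=tri(ray('top',a[0]),ray('scene',b[0]));print('key bar',p,g)
for z in (.1,.11,.12,.13,.14):
    bx=cv2.boxPoints(a); l=sorted([(np.linalg.norm(bx[i]-bx[i-1]),(bx[i]+bx[i-1])/2) for i in range(4)],key=lambda t:t[0])
    e=[onz('top',l[0][1],z),onz('top',l[1][1],z)]; d=e[0]-e[1]; print(z,e,np.linalg.norm(d),np.degrees(np.arctan2(d[1],d[0])))
print('hub',onz('top',(170.4,176.4),.13),onz('scene',(324,239.5),.13),tri(ray('top',(170.4,176.4)),ray('scene',(324,239.5))))
# tongue tip-end centre in top and scene
T=onz('top',(135+48/5,150+102/5),.1205);S=onz('scene',(285+302/5,220+196/5),.1205);print('tip',T,S)
h=onz('top',(170.4,176.4),.13);d=T-h;print(np.linalg.norm(d[:2]),np.degrees(np.arctan2(d[1],d[0])))
v=onz('top',(279/1.5625,185/1.5625),.109);d=v-h;print('vac',v,np.linalg.norm(d[:2]),np.degrees(np.arctan2(d[1],d[0])))
E
```

```text
pics/top0.png ((285.3513488769531, 206.3918914794922), (8.38434886932373, 29.591815948486328), 9.462321281433105)
pics/scene0.png ((232.6600341796875, 171.88002014160156), (8.600000381469727, 26.000001907348633), 53.13010025024414)
key bar [ 0.44578386 -0.24417799  0.11324276] 0.004396196573013428
0.1 [array([ 0.3955443 , -0.23553048,  0.1       ]), array([ 0.49670832, -0.25151188,  0.1       ])] 0.10241857582493678 171.02287588855918
0.11 [array([ 0.39500113, -0.23467498,  0.11      ]), array([ 0.49540822, -0.2505368 ,  0.11      ])] 0.10165225161234374 171.02287588855918
0.12 [array([ 0.39445797, -0.23381947,  0.12      ]), array([ 0.49410812, -0.24956173,  0.12      ])] 0.10088592739975075 171.0228758885592
0.13 [array([ 0.3939148 , -0.23296397,  0.13      ]), array([ 0.49280801, -0.24858665,  0.13      ])] 0.10011960318715767 171.0228758885592
0.14 [array([ 0.39337164, -0.23210847,  0.14      ]), array([ 0.49150791, -0.24761157,  0.14      ])] 0.09935327897456461 171.0228758885592
hub [0.5375143  0.14978169 0.13      ] [0.53897805 0.15614614 0.13      ] (array([0.53718987, 0.15299974, 0.12546068]), np.float64(0.004998129815562897))
tip [0.55804553 0.24058594 0.1205    ] [0.56065556 0.23892229 0.1205    ]
0.0930964184499758 77.25940721618873
vac [0.74775656 0.13503701 0.109     ] 0.21075865889300927 -4.011690801263446
```

The measurements agree. The hub is at about (0.538,0.152) and the tongue at about 77°. The vacuum centre is 0.211 m away (given 0.215) and the bar is about 100 mm long. The clamp is at about 0.15 rad. Now moving above the key.

```bash
python3 -m inch '[{"hand":0.25,"slide":[23.5,34.6,0],"yaw":-0.5},{"hand":0.25,"slide":[23.5,34.6,0],"yaw":-0.5},{"hand":0.25,"slide":[23.5,34.6,0],"yaw":-0.5},{"hand":0.25,"slide":[23.5,34.6,0],"yaw":-0.5},{"hand":0.25,"slide":[23.5,34.6,0],"yaw":-0.5},{"hand":0.25,"slide":[23.5,34.6,0],"yaw":-0.5},{"hand":0.25,"slide":[23.5,34.6,0],"yaw":-0.5},{"hand":0.25,"slide":[23.5,34.6,0],"yaw":-0.5},{"hand":0.25,"slide":[23.5,34.6,0],"yaw":-0.5},{"hand":0.25,"slide":[23.5,34.6,0],"yaw":-0.5}]'
python3 - <<'E'
from h import *
s=sense();print(s['tcp_pos'],s['ee_rot'][:,1],s['joints'])
im=capture('wrist');cv2.imwrite('pics/w1.png',im)
print([proj('wrist',(.446,-.242,z),s) for z in (.1,.12)])
E
```

```text
time_s: 1.4
tcp_pos: [0.445, -0.2432, 0.2921]
ee_rot: [[-0.988, 0.157, -0.0], [0.157, 0.988, 0.0], [0.0, 0.0, -1.0]]
wrist_force: [0.2, 0.5, 0.2]
gripper_width: 0.753
[ 0.44499059 -0.24324662  0.29210114] [1.57283749e-01 9.87553453e-01 5.92638970e-06] [-1.02952833e+01  1.05446016e+01 -1.57873049e+01  2.78274937e-04
 -6.36951779e+01 -8.87541103e+01]
[array([258.77908639, 185.02477696]), array([258.93147179, 190.08308386])]
```

View pics/w1.png

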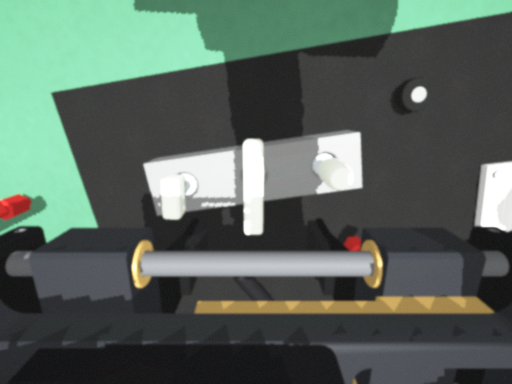

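The wrist view shows the long bar upright at px (253,187), about 6 px left of where I predicted it. The short T is at (173,197) and the round handle at (335,172). I'll measure it from here.

Run:
```python
from h import *
im=cv2.imread('pics/w1.png');s=sense()
m=np.zeros(im.shape[:2],np.uint8);m[125:243,235:275]=(im[125:243,235:275].min(2)>222)*255
c=max(cv2.findContours(m,0,1)[0],key=cv2.contourArea);r=cv2.minAreaRect(c);print(r,cv2.boundingRect(c))
for y in (145,160,180,200,220,230):
    x=np.where(m[y]>0)[0]; print(y,x.min(),x.max())
x0,y0,w,h=cv2.boundingRect(c)
for z in (.11,.115,.12,.125):
    xs=lambda y:np.mean(np.where(m[y]>0)[0])+.0
    a=onz('wrist',(xs(y0+4),y0),z,s);b=onz('wrist',(xs(y0+h-5),y0+h),z,s);d=a-b;print(z,(a+b)/2,np.linalg.norm(d),np.degrees(np.arctan2(d[1],d[0])))
```

```text
((253.0, 187.0), (94.0, 20.0), 90.0) (243, 140, 21, 95)
145 243 261
160 243 263
180 243 263
200 244 261
220 245 261
230 244 261
0.11 [ 0.44758331 -0.24942317  0.11      ] 0.10444315653141786 170.9769999475855
0.115 [ 0.44618005 -0.24911491  0.115     ] 0.10254385675458362 170.9769999475855
0.12 [ 0.4447768  -0.24880665  0.12      ] 0.10064455697774931 170.97699994758554
0.125 [ 0.44337354 -0.24849839  0.125     ] 0.09874525720091495 170.97699994758554
```

Bar centre is (0.445,-0.248), top at about 0.121, angle 171°, which matches the jaws. Descend and grip.

```bash
python3 -m inch '[{"hand":0.25,"slide":[0,-0.5,-5],"yaw":0},{"hand":0.25,"slide":[0,-0.5,-10],"yaw":0},{"hand":0.25,"slide":[0,-0.5,-13.5],"yaw":0},{"hand":0.25,"slide":[0,-0.5,-13.5],"yaw":0},{"hand":0.25,"slide":[0,-0.5,-13.5],"yaw":0}]'
python3 - <<'E'
from h import *
s=sense();im=capture('wrist');cv2.imwrite('pics/w2.png',im)
m=np.zeros(im.shape[:2],np.uint8);m[100:,200:310]=(im[100:,200:310].min(2)>200)*255
for y in range(110,250,15):
    x=np.where(m[y]>0)[0]; print(y,(x.min(),x.max(),onz('wrist',(x.mean(),y),.121,s)) if len(x) else '')
E
python3 -m inch '[{"hand":1,"slide":[0,0,0],"yaw":0},{"hand":1,"slide":[0,0,0],"yaw":0},{"hand":1,"slide":[0,0,0],"yaw":0},{"hand":1,"slide":[0,0,0],"yaw":0}]'
```

```text
time_s: 2.08
tcp_pos: [0.4464, -0.2482, 0.1586]
ee_rot: [[-0.988, 0.156, 0.002], [0.156, 0.988, -0.001], [-0.002, -0.001, -1.0]]
wrist_force: [0.7, 0.8, -0.1]
gripper_width: 0.752
110 
125 
140 
155 
170 (np.int64(240), np.int64(277), array([ 0.39896247, -0.24082872,  0.121     ]))
185 (np.int64(200), np.int64(278), array([ 0.4051372 , -0.25070263,  0.121     ]))
200 (np.int64(200), np.int64(277), array([ 0.41282501, -0.25259337,  0.121     ]))
215 (np.int64(240), np.int64(277), array([ 0.42235817, -0.24447491,  0.121     ]))
230 (np.int64(241), np.int64(275), array([ 0.4306463 , -0.24603231,  0.121     ]))
245 (np.int64(242), np.int64(275), array([ 0.43930438, -0.24711595,  0.121     ]))
time_s: 2.62
tcp_pos: [0.4457, -0.2473, 0.1574]
ee_rot: [[-0.988, 0.155, 0.0], [0.155, 0.988, -0.0], [-0.0, -0.0, -1.0]]
wrist_force: [-0.1, -0.1, -0.4]
gripper_width: 0.378
```

```bash
python3 -m inch '[{"hand":1,"slide":[0,0,0],"yaw":0},{"hand":1,"slide":[0,0,0],"yaw":0},{"hand":1,"slide":[0,0,0],"yaw":0},{"hand":1,"slide":[0,0,0],"yaw":0}]'
```

```text
time_s: 3.12
tcp_pos: [0.4457, -0.2474, 0.1572]
ee_rot: [[-0.988, 0.156, -0.0], [0.156, 0.988, -0.0], [0.0, -0.0, -1.0]]
wrist_force: [0.5, 0.9, -0.5]
gripper_width: 0.226
```

Gripped: the opening is 19.7 mm, matching the bar's 20 mm. Lift straight up.

```bash
python3 -m inch '[{"hand":1,"slide":[0,0,1.5],"yaw":0},{"hand":1,"slide":[0,0,4],"yaw":0},{"hand":1,"slide":[0,0,7],"yaw":0},{"hand":1,"slide":[0,0,11],"yaw":0},{"hand":1,"slide":[0,0,15],"yaw":0},{"hand":1,"slide":[0,0,18],"yaw":0},{"hand":1,"slide":[0,0,18],"yaw":0},{"hand":1,"slide":[0,0,18],"yaw":0}]'
python3 - <<'E'
from h import *
s=sense();print(s['tcp_pos'],s['wrist_force'])
ims=[cv2.resize(capture(n),(400,300)) for n in ('scene','wrist')]
cv2.imwrite('pics/d.png',np.hstack(ims))
E
```

```text
time_s: 4.12
tcp_pos: [0.4448, -0.247, 0.3361]
ee_rot: [[-0.988, 0.156, -0.002], [0.156, 0.988, 0.001], [0.002, 0.001, -1.0]]
wrist_force: [-0.4, 0.6, -3.6]
gripper_width: 0.228
[ 0.44482425 -0.24698466  0.33613268] [-0.42857361  0.63344082 -3.57411593]
```

View pics/d.png

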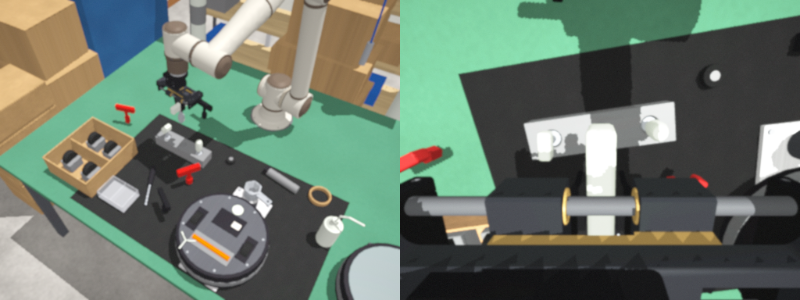

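The key is out and held, with the wrist force showing about 3 N. Now carry it past the hub, turned so that the wrist camera sees the socket.

```bash
python3 -m inch '[{"hand":1,"slide":[1.4,6,0],"yaw":0.18},{"hand":1,"slide":[2.8,12,0],"yaw":0.36},{"hand":1,"slide":[4.2,18,0],"yaw":0.54},{"hand":1,"slide":[5.6,24,0],"yaw":0.72},{"hand":1,"slide":[7,30,0],"yaw":0.9},{"hand":1,"slide":[8.4,36,0],"yaw":1.08},{"hand":1,"slide":[9.8,42,0],"yaw":1.26},{"hand":1,"slide":[11.5,46,0],"yaw":1.42},{"hand":1,"slide":[11.5,47.7,0],"yaw":1.5},{"hand":1,"slide":[11.5,47.7,0],"yaw":1.5}]'
python3 -m inch '[{"hand":1,"slide":[0,0,0],"yaw":0},{"hand":1,"slide":[0,0,0],"yaw":0}]'
python3 - <<'E'
from h import *
s=sense();print(s['tcp_pos'],s['joints'],np.degrees(np.arctan2(s['ee_rot'][1,1],s['ee_rot'][0,1])))
im=capture('wrist');cv2.imwrite('pics/w3.png',im);cv2.imwrite('pics/w3b.png',cv2.resize(im,(800,600),interpolation=cv2.INTER_CUBIC))
print('pred hub',proj('wrist',(.538,.152,.13),s),'tip',proj('wrist',(.559,.24,.1205),s))
print('bar far end pred',proj('wrist',s['tcp_pos']+s['ee_rot']@[.05,0,.036],s))
E
```

```text
time_s: 5.48
tcp_pos: [0.5604, 0.2307, 0.335]
ee_rot: [[-0.224, -0.975, -0.003], [-0.975, 0.224, -0.002], [0.003, 0.003, -1.0]]
wrist_force: [0.1, 0.3, -1.2]
gripper_width: 0.226
time_s: 5.72
tcp_pos: [0.5606, 0.2286, 0.3372]
ee_rot: [[-0.227, -0.974, -0.0], [-0.974, 0.227, -0.0], [0.0, 0.0, -1.0]]
wrist_force: [-0.0, -0.0, -1.7]
gripper_width: 0.229
[0.56057882 0.22857845 0.33722001] [ 3.74893753e+01  1.86059267e+01  1.79388518e+00  1.77176036e-03
 -7.32102667e+01 -5.05905818e+01] 166.899303577179
pred hub [262.21621877 109.95364185] tip [261.18824396 189.23245973]
bar far end pred [259.14668113 170.78006152]
```

View pics/w3b.png

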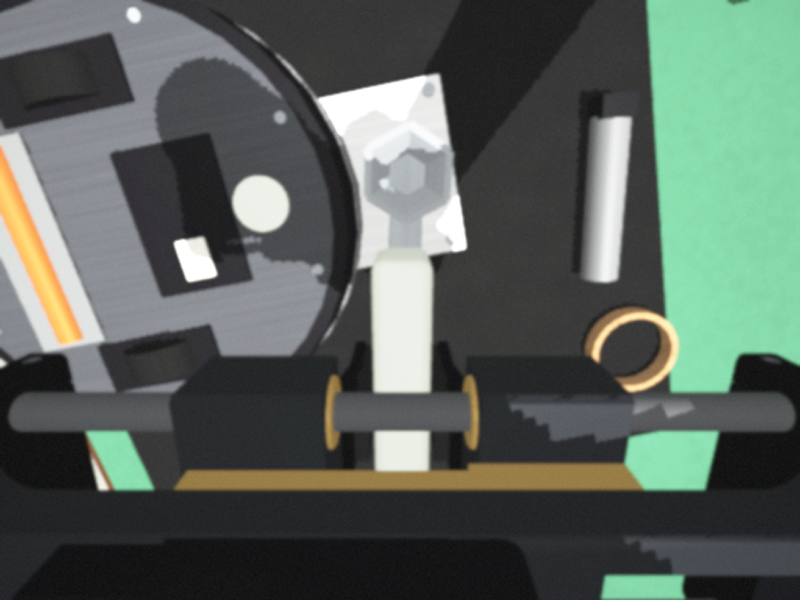

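The wrist view shows the hub hex centred at px (260.5,110), against a prediction of (262.2,110), with the tongue parallel to the crossbar. The far end of the bar is within about 1.5 mm of being centred. Moving over the hub and partway down.

```bash
python3 -m inch '[{"hand":1,"slide":[-1.1,-3.8,0],"yaw":0},{"hand":1,"slide":[-2.1,-7.5,0],"yaw":0},{"hand":1,"slide":[-2.1,-7.5,0],"yaw":0},{"hand":1,"slide":[-2.1,-7.5,0],"yaw":0},{"hand":1,"slide":[-2.1,-7.5,-3],"yaw":0},{"hand":1,"slide":[-2.1,-7.5,-5.5],"yaw":0},{"hand":1,"slide":[-2.1,-7.5,-7],"yaw":0},{"hand":1,"slide":[-2.1,-7.5,-7.7],"yaw":0},{"hand":1,"slide":[-2.1,-7.5,-7.7],"yaw":0}]'
```

```text
time_s: 6.9
tcp_pos: [0.5399, 0.1549, 0.2603]
ee_rot: [[-0.225, -0.974, 0.0], [-0.974, 0.225, -0.0], [0.0, -0.0, -1.0]]
wrist_force: [0.1, -0.1, -2.6]
gripper_width: 0.23
```

```bash
python3 -m inch '[{"hand":1,"slide":[0,-0.1,-0.6],"yaw":0},{"hand":1,"slide":[0,-0.1,-1.1],"yaw":0},{"hand":1,"slide":[0,-0.1,-1.6],"yaw":0},{"hand":1,"slide":[0,-0.1,-2],"yaw":0},{"hand":1,"slide":[0,-0.1,-2.4],"yaw":0},{"hand":1,"slide":[0,-0.1,-2.4],"yaw":0}]'
```

```text
time_s: 7.65
tcp_pos: [0.5396, 0.1538, 0.2358]
ee_rot: [[-0.225, -0.974, -0.0], [-0.974, 0.225, 0.0], [-0.0, 0.0, -1.0]]
wrist_force: [0.1, 1.1, -3.0]
gripper_width: 0.231
```

```bash
python3 -m inch '[{"hand":1,"slide":[0,0,-0.3],"yaw":0},{"hand":1,"slide":[0,0,-0.5],"yaw":0},{"hand":1,"slide":[0,0,-0.5],"yaw":0}]'
python3 -m inch '[{"hand":1,"slide":[0,0,-0.2],"yaw":0},{"hand":1,"slide":[0,0,-0.3],"yaw":0},{"hand":1,"slide":[0,0,-0.3],"yaw":0}]'
```

```text
time_s: 8.02
tcp_pos: [0.5397, 0.1538, 0.2313]
ee_rot: [[-0.225, -0.974, 0.0], [-0.974, 0.225, 0.0], [-0.0, -0.0, -1.0]]
wrist_force: [-0.8, 2.4, -0.7]
gripper_width: 0.228
time_s: 8.4
tcp_pos: [0.5399, 0.1538, 0.2311]
ee_rot: [[-0.224, -0.975, 0.002], [-0.975, 0.224, 0.0], [-0.001, -0.002, -1.0]]
wrist_force: [-4.9, 2.6, 11.2]
gripper_width: 0.224
```

Contact came at TCP z 0.231, which puts the tip at about 0.085 (socket floor is 0.084): fully home. Ease off the pressure, then turn clockwise.

```bash
python3 -m inch '[{"hand":1,"slide":[0,0,0.2],"yaw":0},{"hand":1,"slide":[0,0,0.2],"yaw":-0.1},{"hand":1,"slide":[0,0,0.2],"yaw":-0.2},{"hand":1,"slide":[0,0,0.2],"yaw":-0.3},{"hand":1,"slide":[0,0,0.2],"yaw":-0.4},{"hand":1,"slide":[0,0,0.2],"yaw":-0.5}]'
python3 -m inch '[{"hand":1,"slide":[0,0,0],"yaw":-0.12},{"hand":1,"slide":[0,0,0],"yaw":-0.24},{"hand":1,"slide":[0,0,0],"yaw":-0.36},{"hand":1,"slide":[0,0,0],"yaw":-0.48},{"hand":1,"slide":[0,0,0],"yaw":-0.6},{"hand":1,"slide":[0,0,0],"yaw":-0.72},{"hand":1,"slide":[0,0,0],"yaw":-0.84},{"hand":1,"slide":[0,0,0],"yaw":-0.94},{"hand":1,"slide":[0,0,0],"yaw":-1.0},{"hand":1,"slide":[0,0,0],"yaw":-1.0}]'
```

```text
time_s: 9.15
tcp_pos: [0.54, 0.154, 0.2312]
ee_rot: [[-0.666, -0.746, 0.001], [-0.746, 0.666, 0.001], [-0.001, -0.001, -1.0]]
wrist_force: [-1.8, 3.0, 4.6]
gripper_width: 0.229
time_s: 10.4
tcp_pos: [0.5401, 0.1536, 0.2312]
ee_rot: [[-0.988, 0.154, 0.002], [0.154, 0.988, -0.0], [-0.002, 0.0, -1.0]]
wrist_force: [-1.9, 1.7, 5.7]
gripper_width: 0.23
```

Run:
```python
from h import *
def c(im,x,y,w=80,h=60): return cv2.resize(im[y:y+h,x:x+w],(400,300),interpolation=cv2.INTER_CUBIC)
cv2.imwrite('pics/e.png',np.hstack([c(capture('scene'),270,190,120,90),cv2.resize(capture('wrist'),(400,300))]))
```

```text
(no output)
```

View pics/e.png

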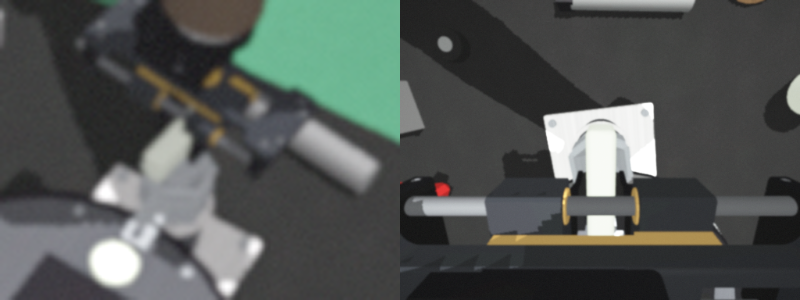

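In the scene crop the tongue (135,235) now points over the vacuum's edge and the key is standing in the hub. Release and retreat.

```bash
python3 -m inch '[{"hand":0.3,"slide":[0,0,0],"yaw":0},{"hand":0.3,"slide":[0,0,0],"yaw":0},{"hand":0.3,"slide":[0,0,0],"yaw":0},{"hand":0.3,"slide":[0,0,0],"yaw":0},{"hand":0.3,"slide":[0,0,0],"yaw":0},{"hand":0.3,"slide":[0,0,0],"yaw":0}]'
python3 -m inch '[{"hand":0.3,"slide":[0,0,2],"yaw":0},{"hand":0.3,"slide":[0,0,5],"yaw":0},{"hand":0.3,"slide":[0,0,10],"yaw":0},{"hand":0.3,"slide":[0,0,14],"yaw":0},{"hand":0.3,"slide":[0,-5,14],"yaw":0},{"hand":0.3,"slide":[0,-11,14],"yaw":0},{"hand":0.3,"slide":[0,-17,14],"yaw":0},{"hand":0.3,"slide":[0,-22,14],"yaw":0},{"hand":0.3,"slide":[0,-22,14],"yaw":0},{"hand":0.3,"slide":[0,-22,14],"yaw":0}]'
python3 - <<'E'
from h import *
def c(im,x,y,w=80,h=60): return cv2.resize(im[y:y+h,x:x+w],(400,300),interpolation=cv2.INTER_CUBIC)
t,s=capture('top'),capture('scene');cv2.imwrite('pics/t9.png',t);cv2.imwrite('pics/s9.png',s)
cv2.imwrite('pics/f.png',np.hstack([c(t,135,140),c(s,285,205)]))
E
```

```text
time_s: 11.25
tcp_pos: [0.5397, 0.1536, 0.2302]
ee_rot: [[-0.988, 0.156, -0.0], [0.156, 0.988, -0.0], [0.0, -0.0, -1.0]]
wrist_force: [0.4, 0.4, 0.4]
gripper_width: 0.688
time_s: 12.5
tcp_pos: [0.5397, -0.0663, 0.3702]
ee_rot: [[-0.988, 0.156, 0.0], [0.156, 0.988, 0.0], [-0.0, 0.0, -1.0]]
wrist_force: [0.5, -0.5, -0.3]
gripper_width: 0.697
```

View pics/f.png

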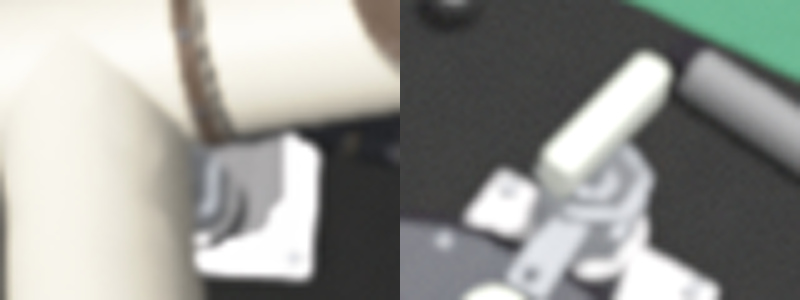

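The scene view shows the key upright in the hub, with its bar centred at about scene px (325,228.5). The tongue tip hole is at (311,259.6), over the vacuum. Quick numeric check:

Run:
```python
from h import *
t=onz('scene',(311,259.6),.1205);h=np.array([.539,.1535,.13]);d=t-h
print('tongue',t,np.degrees(np.arctan2(d[1],d[0])),np.linalg.norm(d[:2]))
im=cv2.imread('pics/s9.png');m=np.zeros(im.shape[:2],np.uint8);m[212:246,311:341]=(im[212:246,311:341].min(2)>190)*255
c=max(cv2.findContours(m,0,1)[0],key=cv2.contourArea);r=cv2.minAreaRect(c);print(r,onz('scene',r[0],.184),onz('scene',r[0],.194))
```

```text
tongue [0.61692315 0.15501462 0.1205    ] 1.1135364827159928 0.07793787095210171
((328.5, 230.5), (14.142135620117188, 29.698482513427734), 45.0) [0.54038377 0.1642622  0.184     ] [0.54754719 0.16647385 0.194     ]
```

```bash
python3 -c "
from station import finish_job,sense
print(sense()['time_s'],finish_job())"
```

```text
the job is handed in; nothing more can be done
12.6 None
```

I took the long-crossbar key from the rack, seated it in the swing clamp's socket and turned the clamp clockwise with it. I then released the key, backed the arm away and handed the job in at 12.6 s.

- **Seating:** the key stopped with its tip at an estimated 85 mm above the table; the socket floor is at 84 mm. The wrist force peaked at about 11 N.
- **Clamp angle:** I turned the gripper 1.5 rad. The last scene picture puts the tongue at 1° in the world frame, so the clamp stands at about 1.48 rad (1.22 needed), pointing over the vacuum.
- **Key left standing:** the same picture shows it upright in the hub, with the arm well clear. The wrist force after release was about 0.5 N.

Two last checks were weaker:
- **Top view:** the arm blocked the top camera, so it could not confirm the result.
- **Crossbar position:** the scene picture placed its centre about 11 mm from the hub in y. I put that down to that camera's roughly 5 mm bias seen earlier and a loose colour mask. If real, it would be a tilt of about 0.1 rad, still under the 0.25 limit.

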